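# Look at the dish in the carton through the loupe

## Task

Swing both half-open long flaps of the small carton outward past upright so that the dish inside is exposed, and after that pick up the loupe by its handle. Hold it level with the lens centred over the dish and at the height that the white pointer on the stand marks, touching nothing with it, and finish while holding it still there. Leave the dish, the pointer and the other things on the bench undisturbed.

Things in the scene. Friction and masses are not known exactly. Their poses are not given: they have to be found in the camera images.
- flap_left (a joint): hinge angle of the carton's left flap (+y long wall): 0 = closed flat over the carton, 1.57 = upright, grows as it swings up and outward, stop at 2.4. Light cardboard (20 g) with a slightly stiff crease: it stays where it is left and moves at less than 1 N. Flap 144 mm along the hinge, 45 mm from hinge to free edge, 2.5 mm thick.
- flap_right (a joint): hinge angle of the carton's right flap (-y long wall): 0 = closed flat over the carton, 1.57 = upright, grows as it swings up and outward, stop at 2.4. Light cardboard (20 g) with a slightly stiff crease: it stays where it is left and moves at less than 1 N. Flap 144 mm along the hinge, 45 mm from hinge to free edge, 2.5 mm thick.
- flap_left_edge (a point): middle of the free edge of the left flap
- flap_right_edge (a point): middle of the free edge of the right flap
- flap_left_hinge (a point): middle of the left flap's hinge line, which runs along the carton's x, 63.5 mm above the worktop
- flap_right_hinge (a point): middle of the right flap's hinge line, which runs along the carton's x, 63.5 mm above the worktop
- carton: small brown cardboard carton fixed to the worktop, open at the top between two long side flaps that stand half open; 150 (x) x 124 (y) x 62 mm high, walls and floor 3 mm. Origin at the centre of its underside, x along the long walls, away from the robot, y to the left, z up. Its two short end flaps are folded back against the outside and do not move
- dish: round clear covered dish, 65 mm across, 15 mm high, loose on the carton's floor; the part to be looked at. Origin at the centre of its underside
- focus_stand: thin upright steel rod (8 mm) on a round foot 44 mm across, 175 mm high, fixed to the worktop just beyond the carton's far end; origin under its centre. It carries a collar with a white pointer
- pointer_tip (a point): tip of the white pointer, which sticks out 42 mm from the rod towards the carton; its height (115 to 160 mm over the worktop) marks where the middle of the lens must be held. The collar holds by friction of 4 N
- loupe: loupe lying flat on the worktop, 50 to 85 g: a round lens in an aluminium rim (62 mm across, 12 mm high) with a straight grey bar handle in the same plane, 15 mm wide, 24 mm high, 90 mm long. Origin on the underside below the middle of the handle, x along the handle towards the lens, z up (square to the lens). The handle runs from x = -48 to +42 mm and is gripped across y; the lens centre is at x = 75 mm
- lens_center (a point): centre of the loupe's lens, 75 mm along x from the loupe's origin and 6 mm above its underside
- ph_strips: bystander: small printed box 26 x 60 x 45 mm; origin under its centre
- kcl_bottle: bystander: white bottle with blue cap, 46 mm wide, 92 mm high; origin under its centre
- weighing_bottle: bystander: clear stoppered bottle, 35 mm wide, 65 mm high; origin under its centre
- conical_flask: bystander: conical flask, 83 mm wide, 130 mm high; origin under its centre
- volumetric_flask: bystander: round flask with long neck, 66 mm wide, 173 mm high; origin under its centre
There are look-alikes about, which are no part of the job. There is more than one size of the loupe; the job needs the largest.

How it is judged:
On the way, in this order (a step that is already met when the one before it is completed fails the run):
1. both long flaps stand outward, past upright (over 1.7 rad), with the loupe still on the worktop (value of joint each of flap_left, flap_right above 1.7 rad and height (world z) of lens_center below 0.03 m), for 0.2 s.
2. the loupe is lifted in the fingers (height (world z) of loupe above 0.06 m and contact force between the fingers and loupe above 1 N), for 0.2 s.
At the end, for the whole second after the job is handed in: both flaps open past 1.7 rad; the loupe held in the fingers and touching neither carton, stand nor dish, tilted less than 0.12 rad, its lens centre within 15 mm of the dish's centre seen from above and within 10 mm of the pointer tip's height, at rest (value of joint each of flap_left, flap_right above 1.7 rad and horizontal distance between lens_center and dish below 0.015 m and z of lens_center in the frame of pointer_tip between -0.01 and 0.01 m and angle between loupe's own z axis and vertical below 0.12 rad and contact force between the fingers and loupe above 1 N and contact force between loupe and carton below 0.1 N and contact force between loupe and focus_stand below 0.1 N and contact force between loupe and dish below 0.1 N and linear speed of loupe below 0.03 m/s and angular speed of loupe below 0.3 rad/s); the arm keeps its last pose, push and grip.
It fails at once if the loupe is lifted before both flaps are open (height (world z) of loupe above 0.06 m and not (value of joint each of flap_left, flap_right above 1.6 rad)).
It fails at once if the dish is shifted by more than 10 mm or pressed (distance of dish from where it was at the start of the episode above 0.01 m or contact force between any of the arm, the fingers and dish above 5 N).
It fails at once if the pointer is shifted by more than 5 mm (distance of pointer_tip from where it was at the start of the episode above 0.005 m).
It fails at once if a bystander is shifted by more than 30 mm or knocked over (distance of any of ph_strips, kcl_bottle, weighing_bottle, conical_flask, volumetric_flask from where it was at the start of the episode above 0.03 m or angle between any of ph_strips, kcl_bottle, weighing_bottle, conical_flask, volumetric_flask's own z axis and vertical above 0.5 rad).
It also fails if it takes over 69 s, if anything falls off the work surface, if the arm or the gripper's body presses on something with over 40 N, if the wrist force passes 120 N, or if a joint passes its speed limit or range.

## Robot

A 7-joint arm with a two-finger parallel gripper is mounted at the origin on a cart in front of the work surface, level with it; the furniture and walls round the work are solid. World frame = base frame: x ahead of the robot, y to its left, z up, the work surface at z = 0. Lengths are in m, angles in rad, forces in N, time in s.
With the tool pointing down it reaches from about 0.4 to 0.85 m from the base axis. Payload 10.4 kg.
Tool frame: the origin (TCP) lies between the finger pads; the fingertips stand 11 mm ahead of it and the grasp point (between the pads) lies 8 mm behind it (r.tcp_to_tips is the distance from the TCP to the fingertips, in m); z points along the fingers, y is the line along which they close (so a half turn about z gives the same grasp; the last joint's range is limited). The gripper opens to 87 mm and grips with 3 to 60 N. Pads are 19 mm wide; open, the fingers measure 117 mm over their backs; the gripper's body (75 mm by 190 mm) begins 51 mm behind the grasp point.
Start: joints at [1.189, 0.332, -0.065, 1.46, 0.022, 1.35, -0.088], TCP at [0.219, -0.585, 0.234] pointing down, gripper open.
Joint ranges: [-2.6, 2.6], [-0.5, 2.12], [-1.47, 1.34], [0.16, 2.42], [-1.27, 4.41], [0.06, 2.06], [-2.6, 2.6]. Speed limits (rad/s): [2.22, 2.22, 2.79, 2.79, 3.14, 3.14, 3.14].

## Interface

Orientations are given as a unit quaternion [x, y, z, w].
In Python, from bench import r gives the robot as it stands. The module is installed in compiled form; this text tells all that it offers.
- The arm moves only by the shell command python3 -m crank 'ROWS' [FORCE]. ROWS is JSON, a list of rows, each an object of numbers: "claw": the closure, from -1 (fully open) to 1 (shut); "dx", "dy", "dz": the shift along the tool's x, y, z each as a share of 3 cm, from -1 to 1; "ax", "ay", "az": the turn, a rotation vector about the tool's x, y, z each as a share of 6 degrees, from -1 to 1. A call has 1 to 8 rows; each row shifts and turns the commanded pose from where the row before left it, along the tool's axes as they then stand; what a row does not reach is not made up. A row lasts 1/12 s, in which the tool goes at most 41.7 mm and 7.16 degrees, less where a joint would pass 70% of its speed; a pose out of reach is approached as far as the arm can. A call with a number of a shift or a turn outside -1 to 1 is refused whole. A call with a gripper value outside its range is refused whole. The fingers move at their own pace and stop on an object; FORCE is the grip in N (left out, the last holds). Time passes only in rows, so rows that do not move let the fingers close. It gives the time, the measured TCP pose, the force, the opening and the grip force at its end, in the units of the state.
- r.read_state(): the state, without advancing time (a new reading comes with each control period).
- r.camera(name): name is "side" or "top" or "wrist"; returns a dict with "color" (400x640x3 uint8, red, green, blue), "mtx" (3x3 intrinsics, pixels), "k1" (the pictures are not rectified: a ray, as slopes to the right and down, at radius r is drawn at 1 + k1 r^2 times it, then the intrinsics apply), "R" (3x3) and "t" (3): a world point X has camera coordinates R X + t; the wrist camera has in their place "hand_eye" (4x4, takes a point from camera to tool coordinates, whose origin is the TCP and whose axes are the flange's). Camera axes: x right, y down, z forward; pixel columns grow to the right and rows downward; lengths in m; the calibration is good to about 2 mm. A picture is of the moment at which its call begins: read the wrist's pose just before it. There is no depth.
- r.close_job(): hands the job in; it is judged then, once.
The state is a dict: "time": time; "joint_positions": joint angles; "joint_vel": joint speeds; "joint_torque": joint torques, N m; "ee_pos": TCP position; "eef_rot": TCP orientation; "ft_force": force on the tool from outside, world axes, zero at the start; "torque": the same for the moment, N m; "width": finger opening in m; "grip_force": force on a finger pad.
Only numpy, scipy, OpenCV 4.12 (cv2) and the standard library are available. Lean on these libraries where they do the work, as an engineer would, in place of code of your own. Each camera call takes 0.05 s, during which the arm holds its last target. There are 200 camera calls.

## Working session

There is one attempt and no reset: what is moved stays moved. The work goes in short steps, Python scripts to look and compute and a shell command to move; the robot and the scene stay as the last step left them, time stands still between calls to the robot, and variables do not carry over. Pictures are saved under pics/ and viewed, at most 10 in all, crops included, and the job is handed in when it is done.

```bash
mkdir -p pics
cat > h.py <<'E'
import numpy as np, cv2
from bench import r
from scipy.spatial.transform import Rotation as Ro
def cam(n):
    s=r.read_state(); c=r.camera(n)
    if n=="wrist":
        T=np.eye(4);T[:3,:3]=Ro.from_quat(s["eef_rot"]).as_matrix();T[:3,3]=s["ee_pos"]
        W=T@np.array(c["hand_eye"]); c["R"]=W[:3,:3].T; c["t"]=-W[:3,:3].T@W[:3,3]
    return c
def ray(c,u,v):
    d=cv2.undistortPoints(np.array([[[u,v]]],float),np.array(c["mtx"]),np.array([c["k1"],0,0,0],float)).ravel()
    R=np.array(c["R"]);t=np.array(c["t"])
    o=-R.T@t; w=R.T@np.array([d[0],d[1],1]); return o,w/np.linalg.norm(w)
def plane(c,u,v,z):
    o,d=ray(c,u,v); return o+d*(z-o[2])/d[2]
def two(c1,p1,c2,p2):
    o1,d1=ray(c1,*p1);o2,d2=ray(c2,*p2)
    a=np.linalg.lstsq(np.c_[d1,-d2],o2-o1,rcond=None)[0]
    A=o1+a[0]*d1;B=o2+a[1]*d2; return (A+B)/2,np.linalg.norm(A-B)
def proj(c,X):
    R=np.array(c["R"]);X=np.atleast_2d(X)
    return cv2.projectPoints(X.astype(float),cv2.Rodrigues(R)[0],np.array(c["t"],float),np.array(c["mtx"]),np.array([c["k1"],0,0,0],float))[0][:,0]
def save(c,f): cv2.imwrite("pics/"+f,c["color"][:,:,::-1])
E
python3 - <<'E'
from h import *
import pickle
for n in("top","side"):
    c=cam(n);save(c,n+".png");pickle.dump(c,open(n+".pkl","wb"));o,d=ray(c,320,200);print(n,o,d,c["k1"])
s=r.read_state();print(s["time"],s["ee_pos"],Ro.from_quat(s["eef_rot"]).as_matrix().round(3),r.tcp_to_tips)
E
```

```text
top [-0.1233565  -0.26777567  1.84202399] [ 0.32854118  0.16042456 -0.93076563] -0.00630682098486793
side [ 0.02740081 -1.30935695  0.7969613 ] [ 0.33939296  0.84001107 -0.42331292] -0.072504010949743
0.1 [ 0.21934124 -0.58490617  0.23284968] [[ 0.936  0.351 -0.   ]
 [ 0.351 -0.936  0.001]
 [-0.    -0.001 -1.   ]] 0.011
```

View pics/top.png

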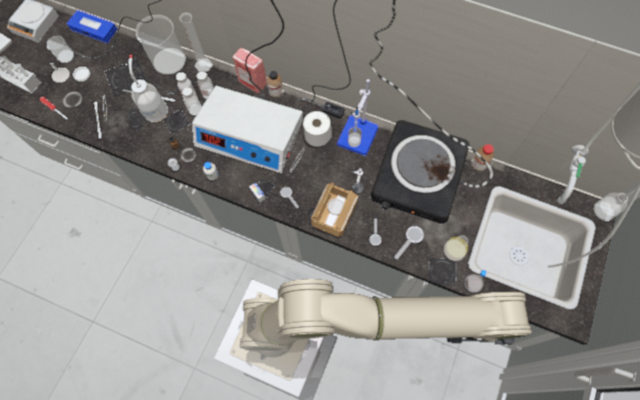

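View pics/side.png

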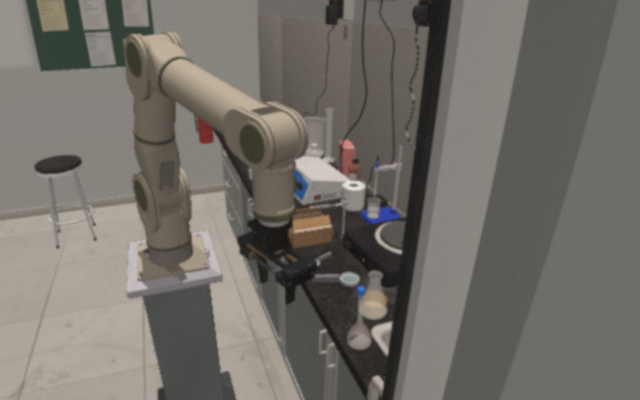

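The top view shows the carton at about (335,209), the stand at (357,181), and three loupes at (288,195), (375,232) and (410,241). The last one looks largest. The side view shows the arm blocking part of the scene.

Run:
```python
from h import *
import pickle
c=pickle.load(open("top.pkl","rb"))
for n,p,z in [("carton",(335,209),.06),("stand",(357,190),0),("L1",(287,191),.006),("L1h",(296,206),0),("L2",(375,240),.006),("L2h",(376,220),0),("L3",(415,235),.006),("L3h",(397,257),0),("flask",(456,247),.05),("vol",(475,284),.03),("kcl",(210,170),.05),("ph",(257,190),.03)]:
    print(n,plane(c,*p,z).round(3))
im=c["color"][160:300,240:500,::-1]
cv2.imwrite("pics/topz.png",cv2.resize(im,None,fx=3,fy=3,interpolation=cv2.INTER_CUBIC))
w=cam("wrist");print(w["mtx"],w["hand_eye"])
```

```text
carton [ 0.494 -0.026  0.06 ]
stand [ 0.621 -0.066  0.   ]
L1 [0.51  0.181 0.006]
L1h [0.469 0.125 0.   ]
L2 [ 0.457 -0.203  0.006]
L2h [ 0.534 -0.178  0.   ]
L3 [ 0.533 -0.334  0.006]
L3h [ 0.429 -0.301  0.   ]
flask [ 0.531 -0.484  0.05 ]
vol [ 0.434 -0.59   0.03 ]
kcl [0.46  0.478 0.05 ]
ph [0.461 0.282 0.03 ]
[[308.75486142   0.         317.43656609]
 [  0.         308.75486142 190.38857626]
 [  0.           0.           1.        ]] [[-6.05481026e-05 -9.67481904e-01 -2.52940234e-01  6.93247012e-02]
 [ 9.99999985e-01 -1.00174159e-04  1.43783312e-04 -5.52535270e-04]
 [-1.64445828e-04 -2.52940222e-01  9.67481895e-01 -1.51276597e-01]
 [ 0.00000000e+00  0.00000000e+00  0.00000000e+00  1.00000000e+00]]
```

View pics/topz.png

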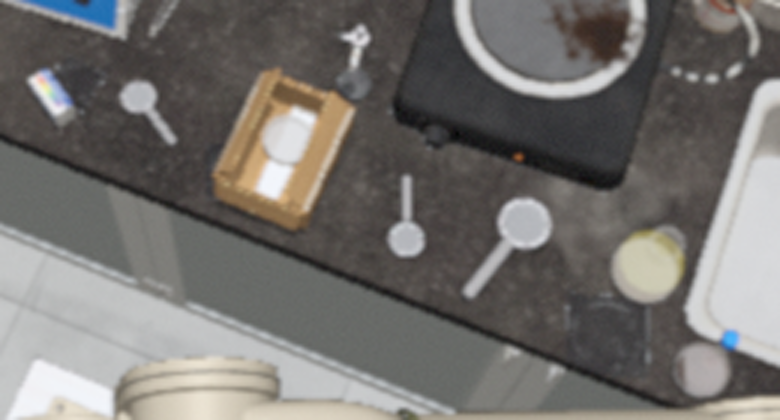

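The zoom confirms that the loupe at zoom (525,225), near (0.53,-0.33), is the largest. The carton is clear with the dish inside, and the stand foot is at zoom (352,85). I'll move the wrist camera over the carton.

```bash
python3 -m crank '[{"az":0.9,"dz":-0.6,"claw":-1},{"az":0.9,"dz":-0.6,"claw":-1},{"az":0.9,"dz":-0.6,"claw":-1},{"az":0.9,"dz":-0.6,"claw":-1},{"az":0.9,"dz":-0.6,"claw":-1},{"az":0.9,"dz":-0.6,"claw":-1},{"az":0.9,"dz":-0.6,"claw":-1}]'
python3 -m crank '[{"dy":-1,"dx":0.1,"claw":-1},{"dy":-1,"dx":0.1,"claw":-1},{"dy":-1,"dx":0.1,"claw":-1},{"dy":-1,"dx":0.1,"claw":-1},{"dy":-1,"dx":0.1,"claw":-1},{"dy":-1,"dx":0.1,"claw":-1},{"dy":-1,"dx":0.1,"claw":-1},{"dy":-1,"dx":0.1,"claw":-1}]'
python3 -m crank '[{"dy":-1,"dx":0.1,"claw":-1},{"dy":-1,"dx":0.1,"claw":-1},{"dy":-1,"dx":0.1,"claw":-1},{"dy":-1,"dx":0.1,"claw":-1},{"dy":-1,"dx":0.1,"claw":-1},{"dy":-1,"dx":0.1,"claw":-1},{"dy":-1,"dx":0.1,"claw":-1},{"dy":-1,"dx":0.1,"claw":-1}]'
```

```text
invalid input at $[0]: expected keys claw, dx, dy, dz, ax, ay, az
invalid input at $[0]: expected keys claw, dx, dy, dz, ax, ay, az
invalid input at $[0]: expected keys claw, dx, dy, dz, ax, ay, az
```

```bash
python3 -m crank '[{"claw":-1,"dx":0,"dy":0,"dz":-0.6,"ax":0,"ay":0,"az":0.9},{"claw":-1,"dx":0,"dy":0,"dz":-0.6,"ax":0,"ay":0,"az":0.9},{"claw":-1,"dx":0,"dy":0,"dz":-0.6,"ax":0,"ay":0,"az":0.9},{"claw":-1,"dx":0,"dy":0,"dz":-0.6,"ax":0,"ay":0,"az":0.9},{"claw":-1,"dx":0,"dy":0,"dz":-0.6,"ax":0,"ay":0,"az":0.9},{"claw":-1,"dx":0,"dy":0,"dz":-0.6,"ax":0,"ay":0,"az":0.9},{"claw":-1,"dx":0,"dy":0,"dz":-0.6,"ax":0,"ay":0,"az":0.9}]'
python3 -m crank '[{"claw":-1,"dx":0.1,"dy":-1,"dz":0,"ax":0,"ay":0,"az":0},{"claw":-1,"dx":0.1,"dy":-1,"dz":0,"ax":0,"ay":0,"az":0},{"claw":-1,"dx":0.1,"dy":-1,"dz":0,"ax":0,"ay":0,"az":0},{"claw":-1,"dx":0.1,"dy":-1,"dz":0,"ax":0,"ay":0,"az":0},{"claw":-1,"dx":0.1,"dy":-1,"dz":0,"ax":0,"ay":0,"az":0},{"claw":-1,"dx":0.1,"dy":-1,"dz":0,"ax":0,"ay":0,"az":0},{"claw":-1,"dx":0.1,"dy":-1,"dz":0,"ax":0,"ay":0,"az":0},{"claw":-1,"dx":0.1,"dy":-1,"dz":0,"ax":0,"ay":0,"az":0}]'
python3 -m crank '[{"claw":-1,"dx":0.1,"dy":-1,"dz":0,"ax":0,"ay":0,"az":0},{"claw":-1,"dx":0.1,"dy":-1,"dz":0,"ax":0,"ay":0,"az":0},{"claw":-1,"dx":0.1,"dy":-1,"dz":0,"ax":0,"ay":0,"az":0},{"claw":-1,"dx":0.1,"dy":-1,"dz":0,"ax":0,"ay":0,"az":0},{"claw":-1,"dx":0.1,"dy":-1,"dz":0,"ax":0,"ay":0,"az":0},{"claw":-1,"dx":0.1,"dy":-1,"dz":0,"ax":0,"ay":0,"az":0},{"claw":-1,"dx":0.1,"dy":-1,"dz":0,"ax":0,"ay":0,"az":0},{"claw":-1,"dx":0.1,"dy":-1,"dz":0,"ax":0,"ay":0,"az":0}]'
python3 - <<'E'
from h import *
import pickle
c=cam("wrist");save(c,"w1.png");pickle.dump(c,open("w1.pkl","wb"));print(ray(c,320,200))
E
```

```text
time: 0.73
ee_pos: [0.2194, -0.585, 0.3602]
eef_rot: [0.988, -0.152, -0.0, -0.0]
ft_force: [0.5, 0.5, 0.3]
width: 0.0869
grip_force: 0.0
time: 1.4
ee_pos: [0.3138, -0.3616, 0.3594]
eef_rot: [0.989, -0.15, -0.0, 0.0]
ft_force: [-0.2, -0.4, 0.5]
width: 0.0868
grip_force: 0.0
time: 2.07
ee_pos: [0.4078, -0.1395, 0.3595]
eef_rot: [0.989, -0.15, 0.0, 0.0]
ft_force: [0.9, -0.1, 0.2]
width: 0.0871
grip_force: 0.0
(array([ 0.47379268, -0.15911519,  0.51078388]), array([-0.27257783,  0.07516467, -0.9591932 ]))
```

View pics/w1.png

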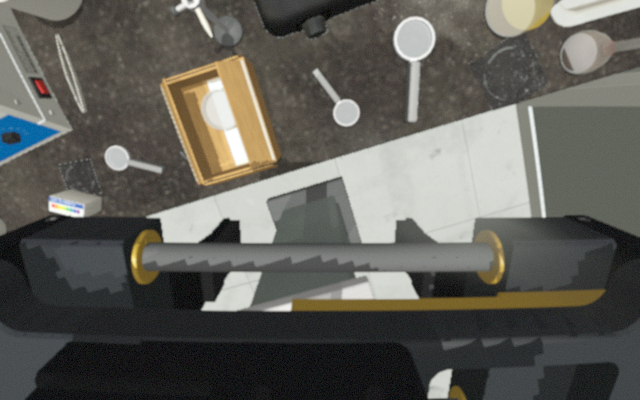

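Wrist view: carton corners near (163,84), (203,185), (279,160) and (243,58). The stand is at (228,30), and the large loupe has its lens at (414,38) and handle tail at (412,120).

Run:
```python
from h import *
import pickle
c=pickle.load(open("w1.pkl","rb"))
im=c["color"][0:200,140:300,::-1]
big=cv2.resize(im,None,fx=3,fy=3,interpolation=cv2.INTER_CUBIC)
t=pickle.load(open("top.pkl","rb"))["color"][165:240,305:375,::-1]
b2=cv2.resize(t,(320,343),interpolation=cv2.INTER_CUBIC)
o=np.zeros((600,800,3),np.uint8);o[:,:480]=big;o[:343,480:]=b2
cv2.imwrite("pics/w1z.png",o)
```

```text
(no output)
```

View pics/w1z.png

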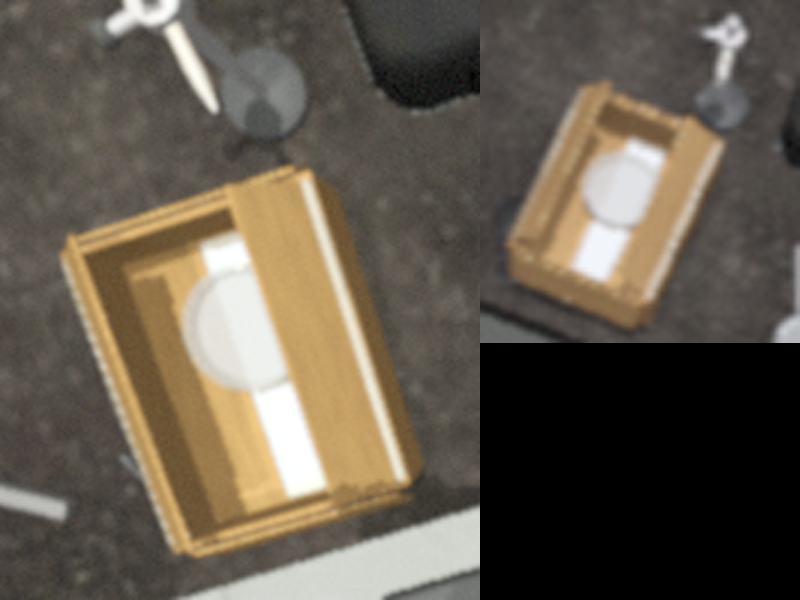

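Zoom: the right flap covers the strip from free edge (235,185)-(330,490) to the hinge at about (310,170)-(410,485), and the left flap is seen edge-on. The dish is centred near (245,329), and the pointer tip is at (213,112) in zoom pixels.

Run:
```python
from h import *
import pickle
c=pickle.load(open("w1.pkl","rb"));t=pickle.load(open("top.pkl","rb"))
z=lambda a,b:(140+a/3,b/3)
q=lambda a,b:(305+(a-480)/4.57,165+b/4.57)
P={n:plane(c,*z(*p),.062) for n,p in dict(nl=(180,550),nr=(412,490),fl=(67,242),fr=(308,168)).items()}
for n in P:print(n,P[n].round(4))
cc=sum(P.values())/4;v=(P['fl']-P['nl']+P['fr']-P['nr']);print("c",cc,"yaw",np.degrees(np.arctan2(v[1],v[0])),np.linalg.norm(v)/2,np.linalg.norm(P['nl']-P['nr']))
print("dish",plane(c,*z(245,329),.018), plane(t,*q(620,190),.018))
print("foot",plane(c,*z(262,92),.005),plane(t,*q(722,105),.005))
print("tip",two(c,z(213,112),t,q(722,82)))
print("rf free",[two(c,z(*a),t,q(*b)) for a,b in [((233,185),(688,120)),((330,490),(628,292))]])
print("rf hinge",[plane(c,*z(*a),.0635) for a in[(310,170),(410,485)]])
L=plane(c,414,38,.009);H=plane(c,412,121,.024);H2=plane(c,415,62,.024);print("loupe",L,H,H2)
```

```text
nl [0.4247 0.0407 0.062 ]
nr [ 0.4185 -0.0806  0.062 ]
fl [0.5778 0.0355 0.062 ]
fr [ 0.573  -0.0835  0.062 ]
c [ 0.49850686 -0.02195329  0.062     ] yaw -1.5025183518653635 0.15385776528432157 0.12145450533979063
dish [ 0.51900048 -0.01751478  0.018     ] [ 0.51877803 -0.01853901  0.018     ]
foot [ 0.62707181 -0.0641039   0.005     ] [ 0.62783447 -0.06700192  0.005     ]
tip (array([ 0.57284709, -0.07954984,  0.18244127]), np.float64(0.0006199718710973378))
rf free [(array([ 0.56961376, -0.05585105,  0.09226884]), np.float64(0.0006460571320906696)), (array([ 0.42788178, -0.05428575,  0.06878374]), np.float64(0.021408590676741678))]
rf hinge [array([ 0.57162348, -0.08430381,  0.0635    ]), array([ 0.42134968, -0.08072176,  0.0635    ])]
loupe [ 0.53266893 -0.33070465  0.009     ] [ 0.4149723  -0.29475759  0.024     ] [ 0.49790027 -0.31913597  0.024     ]
```

```bash
python3 -m crank '[{"claw":1,"dx":0,"dy":0,"dz":0,"ax":0,"ay":0,"az":-0.86},{"claw":1,"dx":0,"dy":0,"dz":0,"ax":0,"ay":0,"az":-0.86},{"claw":1,"dx":0,"dy":0,"dz":0,"ax":0,"ay":0,"az":-0.86},{"claw":1,"dx":0.41,"dy":-0.82,"dz":0,"ax":0,"ay":0,"az":0},{"claw":1,"dx":0.41,"dy":-0.82,"dz":0,"ax":0,"ay":0,"az":0},{"claw":1,"dx":0.41,"dy":-0.82,"dz":0,"ax":0,"ay":0,"az":0},{"claw":1,"dx":0.41,"dy":-0.82,"dz":0,"ax":0,"ay":0,"az":0},{"claw":1,"dx":0.41,"dy":-0.82,"dz":0,"ax":0,"ay":0,"az":0}]' 20
python3 -m crank '[{"claw":1,"dx":0,"dy":0,"dz":0,"ax":0,"ay":0,"az":0},{"claw":1,"dx":0,"dy":0,"dz":0,"ax":0,"ay":0,"az":0}]'
python3 - <<'E'
from h import *
import pickle
c=cam("wrist");pickle.dump(c,open("w2.pkl","wb"))
save(c,"w2.png")
E
```

```text
time: 2.78
ee_pos: [0.4731, -0.0189, 0.3595]
eef_rot: [1.0, -0.016, 0.0, 0.0]
ft_force: [1.0, -0.2, 0.9]
width: 0.0415
grip_force: 0.0
time: 2.95
ee_pos: [0.473, -0.0189, 0.3592]
eef_rot: [1.0, -0.014, -0.0, -0.0]
ft_force: [-0.2, -0.3, -0.1]
width: 0.0283
grip_force: 0.0
```

View pics/w2.png

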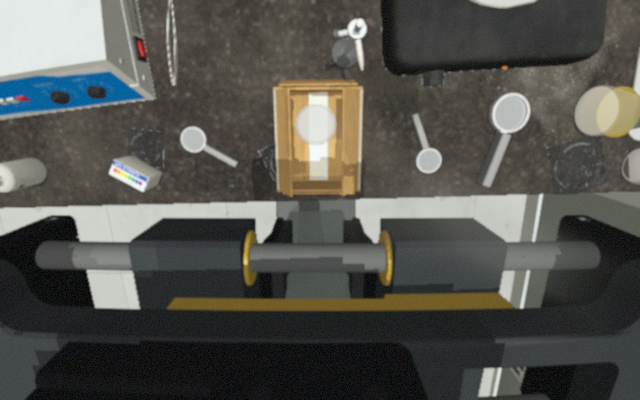

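From above: carton spans columns 274-363, dish at (316,124), pointer tip near (361,68), large loupe lens at (510,113) and its handle tail at (487,186).

Run:
```python
from h import *
import pickle
a=pickle.load(open("w1.pkl","rb"));c=pickle.load(open("w2.pkl","rb"))
z=lambda a,b:(140+a/3,b/3)
print("tip",two(a,z(213,112),c,(361,68)))
print("dish",two(a,z(245,329),c,(316,124)),plane(c,316,124,.015))
print("corners",[plane(c,*p,.062) for p in[(275,82),(363,82),(276,195),(362,195)]])
L=plane(c,510,113,.009);H=plane(c,487,187,.024);print("lens",L,H,np.degrees(np.arctan2(*(L-H)[[1,0]])))
im=c["color"][40:210,260:380,::-1];cv2.imwrite("pics/w2z.png",cv2.resize(im,None,fx=3.5,fy=3.5,interpolation=cv2.INTER_CUBIC))
```

```text
tip (array([ 0.58597132, -0.07015316,  0.14107518]), np.float64(0.0019596288582800167))
dish (array([ 0.51981606, -0.01698492,  0.01519052]), np.float64(0.0012448442498419834)) [ 0.52036908 -0.0172539   0.015     ]
corners [array([0.58131748, 0.03755292, 0.062     ]), array([ 0.57795226, -0.08421707,  0.062     ]), array([0.419197 , 0.0458422, 0.062    ]), array([ 0.41558675, -0.08387158,  0.062     ])]
lens [ 0.53101288 -0.33026676  0.009     ] [ 0.41268863 -0.29638788  0.024     ] -15.977597754651457
```

View pics/w2z.png

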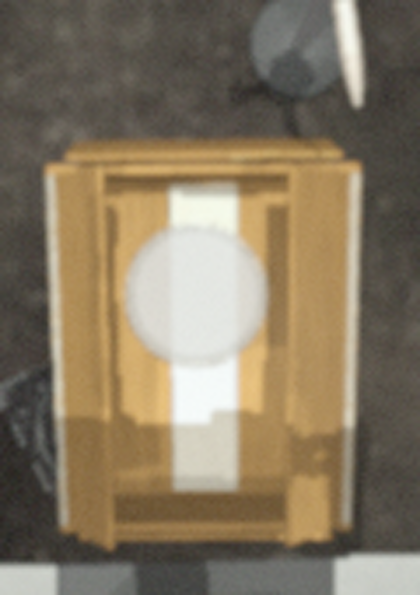

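Zoom shows flap free edges at zoom columns 105 and 290, hinges at about 55 and 353, and the pointer tip at (360,105). The gap is centred under the tool, so I'll go down between the flaps.

```bash
python3 - <<'E'
from h import *
import pickle
a=pickle.load(open("w1.pkl","rb"));c=pickle.load(open("w2.pkl","rb"))
print("tip",two(a,(211.3,37.3),c,(362.6,70)))
print([plane(c,290,130,z)[1].round(4) for z in(.09,.1,.105)],[plane(c,343,130,z)[1].round(4) for z in(.09,.1)])
E
python3 -m crank '[{"claw":1,"dx":0,"dy":0,"dz":1,"ax":0,"ay":0,"az":0},{"claw":1,"dx":0,"dy":0,"dz":1,"ax":0,"ay":0,"az":0},{"claw":1,"dx":0,"dy":0,"dz":1,"ax":0,"ay":0,"az":0},{"claw":1,"dx":0,"dy":0,"dz":1,"ax":0,"ay":0,"az":0},{"claw":1,"dx":0,"dy":0,"dz":1,"ax":0,"ay":0,"az":0},{"claw":1,"dx":0,"dy":0,"dz":1,"ax":0,"ay":0,"az":0},{"claw":1,"dx":0,"dy":0,"dz":0.5,"ax":0,"ay":0,"az":0}]'
python3 -m crank '[{"claw":1,"dx":0,"dy":0,"dz":0.7,"ax":0,"ay":0,"az":0},{"claw":1,"dx":0,"dy":0,"dz":0.7,"ax":0,"ay":0,"az":0},{"claw":1,"dx":0,"dy":0,"dz":0.7,"ax":0,"ay":0,"az":0},{"claw":1,"dx":0,"dy":0,"dz":0.3,"ax":0,"ay":0,"az":0},{"claw":1,"dx":0,"dy":0,"dz":0,"ax":0,"ay":0,"az":0}]'
```

```text
tip (array([ 0.58374525, -0.07150673,  0.14628764]), np.float64(0.0007178933031452882))
[np.float64(0.0174), np.float64(0.0165), np.float64(0.0161)] [np.float64(-0.0537), np.float64(-0.0529)]
time: 3.58
ee_pos: [0.4708, -0.0218, 0.1612]
eef_rot: [1.0, -0.017, -0.002, 0.0]
ft_force: [-0.7, -0.3, -0.1]
width: 0.0004
grip_force: 0.0
time: 4.0
ee_pos: [0.4713, -0.0211, 0.0908]
eef_rot: [1.0, -0.016, -0.002, 0.0]
ft_force: [-0.4, 0.5, 0.1]
width: 0.0006
grip_force: 0.0
```

```bash
python3 -m crank '[{"claw":1,"dx":0,"dy":-0.3,"dz":0,"ax":0,"ay":0,"az":0},{"claw":1,"dx":0,"dy":-0.3,"dz":0,"ax":0,"ay":0,"az":0},{"claw":1,"dx":0,"dy":-0.3,"dz":0,"ax":0,"ay":0,"az":0},{"claw":1,"dx":0,"dy":-0.3,"dz":0,"ax":0,"ay":0,"az":0},{"claw":1,"dx":0,"dy":-0.3,"dz":0,"ax":0,"ay":0,"az":0},{"claw":1,"dx":0,"dy":-0.3,"dz":0,"ax":0,"ay":0,"az":0},{"claw":1,"dx":0,"dy":-0.3,"dz":0,"ax":0,"ay":0,"az":0},{"claw":1,"dx":0,"dy":0,"dz":0,"ax":0,"ay":0,"az":0}]'
python3 -m crank '[{"claw":1,"dx":0,"dy":0.6,"dz":0,"ax":0,"ay":0,"az":0},{"claw":1,"dx":0,"dy":0.6,"dz":0,"ax":0,"ay":0,"az":0},{"claw":1,"dx":0,"dy":0.6,"dz":0,"ax":0,"ay":0,"az":0},{"claw":1,"dx":0,"dy":0.3,"dz":0,"ax":0,"ay":0,"az":0},{"claw":1,"dx":0,"dy":0.3,"dz":0,"ax":0,"ay":0,"az":0},{"claw":1,"dx":0,"dy":0.3,"dz":0,"ax":0,"ay":0,"az":0},{"claw":1,"dx":0,"dy":0.3,"dz":0,"ax":0,"ay":0,"az":0},{"claw":1,"dx":0,"dy":0.3,"dz":0,"ax":0,"ay":0,"az":0}]'
python3 -m crank '[{"claw":1,"dx":0,"dy":0.3,"dz":0,"ax":0,"ay":0,"az":0},{"claw":1,"dx":0,"dy":0.3,"dz":0,"ax":0,"ay":0,"az":0},{"claw":1,"dx":0,"dy":0.1,"dz":0,"ax":0,"ay":0,"az":0},{"claw":1,"dx":0,"dy":0,"dz":0,"ax":0,"ay":0,"az":0}]'
```

```text
time: 4.67
ee_pos: [0.4748, 0.0454, 0.0927]
eef_rot: [1.0, -0.014, 0.0, -0.0]
ft_force: [0.2, 1.1, -0.6]
width: 0.0007
grip_force: 0.0
time: 5.33
ee_pos: [0.472, -0.056, 0.0927]
eef_rot: [1.0, -0.015, 0.0, -0.0]
ft_force: [0.5, 1.0, 0.7]
width: 0.0005
grip_force: 0.4
time: 5.67
ee_pos: [0.471, -0.078, 0.0924]
eef_rot: [1.0, -0.016, -0.0, 0.0]
ft_force: [0.3, 0.5, 0.6]
width: 0.0005
grip_force: 0.0
```

```bash
python3 -m crank '[{"claw":1,"dx":0,"dy":0.25,"dz":0,"ax":0,"ay":0,"az":0},{"claw":1,"dx":0,"dy":0,"dz":0,"ax":0,"ay":0,"az":0},{"claw":1,"dx":0,"dy":-0.6,"dz":0,"ax":0,"ay":0,"az":0},{"claw":1,"dx":0,"dy":-0.6,"dz":-0.5,"ax":0,"ay":0,"az":0},{"claw":1,"dx":0,"dy":0,"dz":-1,"ax":0,"ay":0,"az":0},{"claw":1,"dx":0,"dy":0,"dz":-1,"ax":0,"ay":0,"az":0},{"claw":1,"dx":0,"dy":0,"dz":-1,"ax":0,"ay":0,"az":0},{"claw":-1,"dx":0,"dy":0,"dz":-1,"ax":0,"ay":0,"az":0}]'
python3 -m crank '[{"claw":-1,"dx":0,"dy":0,"dz":-1,"ax":0,"ay":0,"az":0.5},{"claw":-1,"dx":0,"dy":0,"dz":-1,"ax":0,"ay":0,"az":0.5},{"claw":-1,"dx":0,"dy":0,"dz":-1,"ax":0,"ay":0,"az":0.5},{"claw":-1,"dx":0,"dy":0,"dz":-1,"ax":0,"ay":0,"az":0.5},{"claw":-1,"dx":0,"dy":0.5,"dz":0,"ax":0,"ay":0,"az":0.5},{"claw":-1,"dx":-0.3,"dy":0.5,"dz":0,"ax":0,"ay":0,"az":0},{"claw":-1,"dx":-0.3,"dy":0.5,"dz":0,"ax":0,"ay":0,"az":0},{"claw":-1,"dx":0,"dy":0,"dz":0,"ax":0,"ay":0,"az":0}]'
python3 - <<'E'
from h import *
import pickle
c=cam("wrist");pickle.dump(c,open("w3.pkl","wb"));print(ray(c,320,200))
im=c["color"][:200,:,::-1];cv2.imwrite("pics/w3.png",cv2.resize(im[:, 180:580],None,fx=2,fy=2,interpolation=cv2.INTER_CUBIC))
E
```

```text
time: 6.33
ee_pos: [0.4717, -0.0481, 0.229]
eef_rot: [1.0, -0.015, -0.0, 0.0]
ft_force: [1.4, -0.5, -0.2]
width: 0.003
grip_force: 0.0
time: 7.0
ee_pos: [0.441, -0.089, 0.3476]
eef_rot: [0.989, -0.147, -0.0, 0.001]
ft_force: [0.8, 0.4, 0.3]
width: 0.0529
grip_force: 0.0
(array([ 0.5071119 , -0.10811012,  0.49888409]), array([-0.27320185,  0.07285666, -0.95919375]))
```

View pics/w3.png

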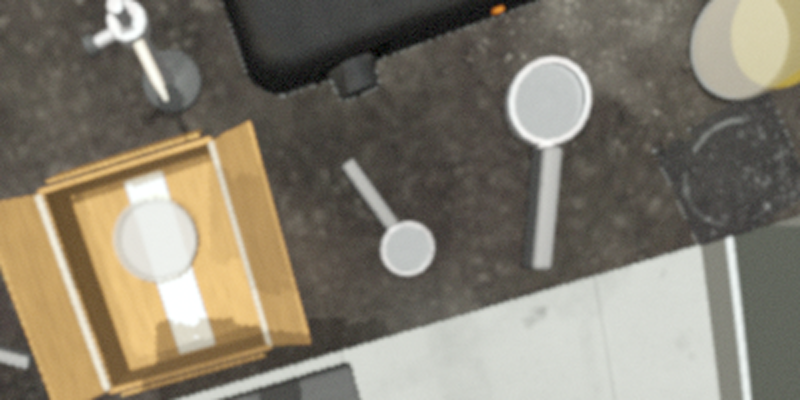

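Both flaps now lie well outward, with free edges at zoom x≈250-310 on the right and x≈0-50 on the left. Dish at (155,240), pointer tip at (168,102), loupe lens at (549,101), handle from (551,148) to (540,267).

Run:
```python
from h import *
import pickle
a=pickle.load(open("w1.pkl","rb"));b=pickle.load(open("w2.pkl","rb"));c=pickle.load(open("w3.pkl","rb"))
p=lambda u,v:(180+u/2,v/2)
print("tip",two(b,(362.6,70),c,p(168,102)),two(a,(211.3,37.3),c,p(168,102)))
print("dish",plane(c,*p(155,240),.015))
for n,s,e in(("R",-1,(280,231)),("L",1,(25,300))):
    for th in(90,100,110,120,130):
        h=np.radians(th);X=[.4985,-.022+s*(.062-.045*np.cos(h)),.0635+.045*np.sin(h)]
        # edge line: two points along x
        q=proj(c,[[X[0]-.07,X[1]+.002,X[2]],[X[0]+.07,X[1]-.002,X[2]]]);q=(q-[180,0])*2
        u=q[0,0]+(q[1,0]-q[0,0])*(e[1]-q[0,1])/(q[1,1]-q[0,1]);print(n,th,u.round(),"seen",e[0])
L=plane(c,*p(549,101),.01);T=plane(c,*p(540,267),.024);H=plane(c,*p(551,148),.024)
print(L,T,H,np.degrees(np.arctan2(*(L-T)[[1,0]])),np.degrees(np.arctan2(*(H-T)[[1,0]])))
```

```text
tip (array([ 0.58396487, -0.0719856 ,  0.14241103]), np.float64(0.0011834181961517482)) (array([ 0.58123783, -0.07293643,  0.15309805]), np.float64(0.000279960066361834))
dish [ 0.51970657 -0.01667777  0.015     ]
R 90 236.0 seen 280
R 100 250.0 seen 280
R 110 262.0 seen 280
R 120 274.0 seen 280
R 130 285.0 seen 280
L 90 54.0 seen 25
L 100 42.0 seen 25
L 110 31.0 seen 25
L 120 22.0 seen 25
L 130 15.0 seen 25
[ 0.53142849 -0.33033973  0.01      ] [ 0.41514355 -0.29358678  0.024     ] [ 0.49828818 -0.31881176  0.024     ] -17.539633200307374 -16.877106157113754
```

```bash
python3 -m crank '[{"claw":-1,"dx":0.38,"dy":0.85,"dz":0.3,"ax":0,"ay":0,"az":0},{"claw":-1,"dx":0.38,"dy":0.85,"dz":0.3,"ax":0,"ay":0,"az":0},{"claw":-1,"dx":0.38,"dy":0.85,"dz":0.3,"ax":0,"ay":0,"az":0},{"claw":-1,"dx":0.38,"dy":0.85,"dz":0.3,"ax":0,"ay":0,"az":0},{"claw":-1,"dx":0.38,"dy":0.85,"dz":0.3,"ax":0,"ay":0,"az":0},{"claw":-1,"dx":0.38,"dy":0.85,"dz":0.3,"ax":0,"ay":0,"az":0},{"claw":-1,"dx":0.38,"dy":0.85,"dz":0.3,"ax":0,"ay":0,"az":0},{"claw":-1,"dx":0.38,"dy":0.85,"dz":0.3,"ax":0,"ay":0,"az":0}]'
python3 -m crank '[{"claw":-1,"dx":0,"dy":0,"dz":0.9,"ax":0,"ay":0,"az":0},{"claw":-1,"dx":0,"dy":0,"dz":0.9,"ax":0,"ay":0,"az":0},{"claw":-1,"dx":0,"dy":0,"dz":0.9,"ax":0,"ay":0,"az":0},{"claw":-1,"dx":0,"dy":0,"dz":0.9,"ax":0,"ay":0,"az":0},{"claw":-1,"dx":0,"dy":0,"dz":0.9,"ax":0,"ay":0,"az":0},{"claw":-1,"dx":0,"dy":0,"dz":0,"ax":0,"ay":0,"az":0},{"claw":-1,"dx":0,"dy":0,"dz":0,"ax":0,"ay":0,"az":0}]'
python3 - <<'E'
from h import *
import pickle
s=r.read_state();print(s["ee_pos"],Ro.from_quat(s["eef_rot"]).as_matrix().round(3))
c=cam("wrist");pickle.dump(c,open("w4.pkl","wb"))
save(c,"w4.png")
E
```

```text
time: 7.72
ee_pos: [0.4719, -0.3088, 0.2747]
eef_rot: [0.989, -0.145, 0.0, -0.0]
ft_force: [-0.0, -0.3, 0.0]
width: 0.0865
grip_force: 0.0
time: 8.3
ee_pos: [0.471, -0.3072, 0.1398]
eef_rot: [0.989, -0.145, -0.001, -0.001]
ft_force: [0.4, 0.2, 0.4]
width: 0.0868
grip_force: 0.0
[ 0.47099137 -0.30717929  0.13976596] [[ 0.958 -0.288 -0.002]
 [-0.288 -0.958  0.002]
 [-0.002 -0.001 -1.   ]]
```

View pics/w4.png

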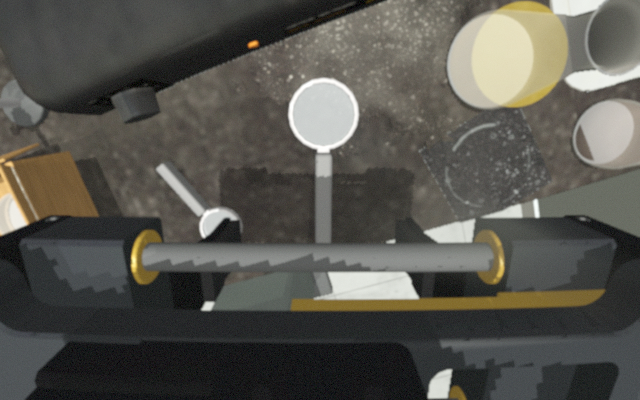

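The lens is at (323.5,116) and the handle at column 323, running straight along the tool x axis with the gripper open around it. The small loupe is at (220,222), clear of the finger.

Run:
```python
from h import *
import pickle
c=pickle.load(open("w4.pkl","rb"))
s=r.read_state();R=Ro.from_quat(s["eef_rot"]).as_matrix();p=np.array(s["ee_pos"])
for u,v,z in((323.5,116,.009),(323.2,155,.024),(323,235,.024)):
    X=plane(c,u,v,z);print(X.round(4),(R.T@(X-p)).round(4))
```

```text
[ 0.5304 -0.3298  0.009 ] [0.0623 0.0042 0.1325]
[ 0.4991 -0.32    0.024 ] [0.0295 0.0038 0.1175]
[ 0.4275 -0.2987  0.024 ] [-0.0452  0.004   0.1174]
```

```bash
python3 -m crank '[{"claw":-1,"dx":0,"dy":0.13,"dz":0.7,"ax":0,"ay":0,"az":0},{"claw":-1,"dx":0,"dy":0,"dz":0.8,"ax":0,"ay":0,"az":0},{"claw":-1,"dx":0,"dy":0,"dz":0.8,"ax":0,"ay":0,"az":0},{"claw":-1,"dx":0,"dy":0,"dz":0.8,"ax":0,"ay":0,"az":0},{"claw":-1,"dx":0,"dy":0,"dz":0.6,"ax":0,"ay":0,"az":0},{"claw":-1,"dx":0,"dy":0,"dz":0.3,"ax":0,"ay":0,"az":0},{"claw":-1,"dx":0,"dy":0,"dz":0.1,"ax":0,"ay":0,"az":0},{"claw":-1,"dx":0,"dy":0,"dz":0,"ax":0,"ay":0,"az":0}]'
python3 -m crank '[{"claw":1,"dx":0,"dy":0,"dz":0,"ax":0,"ay":0,"az":0},{"claw":1,"dx":0,"dy":0,"dz":0,"ax":0,"ay":0,"az":0},{"claw":1,"dx":0,"dy":0,"dz":0,"ax":0,"ay":0,"az":0},{"claw":1,"dx":0,"dy":0,"dz":0,"ax":0,"ay":0,"az":0},{"claw":1,"dx":0,"dy":0,"dz":0,"ax":0,"ay":0,"az":0},{"claw":1,"dx":0,"dy":0,"dz":0,"ax":0,"ay":0,"az":0},{"claw":1,"dx":0,"dy":0,"dz":0,"ax":0,"ay":0,"az":0},{"claw":1,"dx":0,"dy":0,"dz":0,"ax":0,"ay":0,"az":0}]' 30
```

```text
time: 9.02
ee_pos: [0.4708, -0.3123, 0.0186]
eef_rot: [0.989, -0.146, 0.001, 0.0]
ft_force: [0.5, 0.2, -0.5]
width: 0.0871
grip_force: 0.0
time: 9.68
ee_pos: [0.4699, -0.312, 0.0176]
eef_rot: [0.989, -0.146, 0.0, 0.0]
ft_force: [0.3, 0.5, -0.1]
width: 0.0416
grip_force: 0.0
```

```bash
python3 -m crank '[{"claw":1,"dx":0,"dy":0,"dz":0,"ax":0,"ay":0,"az":0},{"claw":1,"dx":0,"dy":0,"dz":0,"ax":0,"ay":0,"az":0},{"claw":1,"dx":0,"dy":0,"dz":0,"ax":0,"ay":0,"az":0},{"claw":1,"dx":0,"dy":0,"dz":0,"ax":0,"ay":0,"az":0},{"claw":1,"dx":0,"dy":0,"dz":0,"ax":0,"ay":0,"az":0},{"claw":1,"dx":0,"dy":0,"dz":0,"ax":0,"ay":0,"az":0},{"claw":1,"dx":0,"dy":0,"dz":0,"ax":0,"ay":0,"az":0},{"claw":1,"dx":0,"dy":0,"dz":0,"ax":0,"ay":0,"az":0}]'
```

```text
time: 10.35
ee_pos: [0.4699, -0.3119, 0.0175]
eef_rot: [0.989, -0.146, 0.0, 0.0]
ft_force: [0.3, -0.5, 0.3]
width: 0.0145
grip_force: 30.0
```

```bash
python3 -m crank '[{"claw":1,"dx":0,"dy":0,"dz":-0.4,"ax":0,"ay":0,"az":0},{"claw":1,"dx":0,"dy":0,"dz":-0.8,"ax":0,"ay":0,"az":0},{"claw":1,"dx":0,"dy":0,"dz":-0.8,"ax":0,"ay":0,"az":0},{"claw":1,"dx":0,"dy":0,"dz":-0.8,"ax":0,"ay":0,"az":0},{"claw":1,"dx":0,"dy":0,"dz":-0.8,"ax":0,"ay":0,"az":-0.7},{"claw":1,"dx":0,"dy":0,"dz":-0.8,"ax":0,"ay":0,"az":-0.7},{"claw":1,"dx":0,"dy":0,"dz":-0.8,"ax":0,"ay":0,"az":-0.7},{"claw":1,"dx":0,"dy":0,"dz":-0.8,"ax":0,"ay":0,"az":-0.7}]'
python3 -m crank '[{"claw":1,"dx":-0.1,"dy":-0.5,"dz":0,"ax":0,"ay":0,"az":0},{"claw":1,"dx":-0.1,"dy":-0.8,"dz":0,"ax":0,"ay":0,"az":0},{"claw":1,"dx":-0.1,"dy":-0.8,"dz":0,"ax":0,"ay":0,"az":0},{"claw":1,"dx":-0.1,"dy":-0.8,"dz":0,"ax":0,"ay":0,"az":0},{"claw":1,"dx":-0.1,"dy":-0.8,"dz":0,"ax":0,"ay":0,"az":0},{"claw":1,"dx":0,"dy":-0.6,"dz":0,"ax":0,"ay":0,"az":0},{"claw":1,"dx":0,"dy":0,"dz":0,"ax":0,"ay":0,"az":0},{"claw":1,"dx":0,"dy":0,"dz":0,"ax":0,"ay":0,"az":0}]'
python3 - <<'E'
from h import *
import pickle
for n,f in(("wrist","v1"),("side","s1")):
    c=cam(n);pickle.dump(c,open(f+".pkl","wb"))
    print(f,proj(c,[[.584,-.072,.145],[.627,-.066,.145],[.456,-.017,.1565],[.52,-.017,.145]]).round(1).tolist())
E
```

```text
time: 11.02
ee_pos: [0.4697, -0.3117, 0.1997]
eef_rot: [1.0, 0.002, 0.0, 0.0]
ft_force: [1.0, -1.3, -1.2]
width: 0.0145
grip_force: 30.0
time: 11.68
ee_pos: [0.455, -0.1822, 0.1985]
eef_rot: [1.0, 0.001, 0.0, 0.001]
ft_force: [0.2, -0.2, -0.4]
width: 0.0147
grip_force: 30.0
v1 [[139.7, 11.4], [123.6, -64.9], [76.5, 214.8], [71.8, 118.4]]
s1 [[334.3, 205.0], [344.4, 202.7], [296.1, 200.8], [312.6, 201.3]]
```

```bash
python3 -m crank '[{"claw":1,"dx":0,"dy":-0.7,"dz":0,"ax":0,"ay":0,"az":0},{"claw":1,"dx":0,"dy":-0.9,"dz":0,"ax":0,"ay":0,"az":0},{"claw":1,"dx":0,"dy":-0.9,"dz":0,"ax":0,"ay":0,"az":0},{"claw":1,"dx":0,"dy":-0.9,"dz":0,"ax":0,"ay":0,"az":0},{"claw":1,"dx":0,"dy":-0.9,"dz":0,"ax":0,"ay":0,"az":0},{"claw":1,"dx":0,"dy":-0.7,"dz":0,"ax":0,"ay":0,"az":0},{"claw":1,"dx":0,"dy":-0.5,"dz":0,"ax":0,"ay":0,"az":0},{"claw":1,"dx":0,"dy":0,"dz":0,"ax":0,"ay":0,"az":0}]'
python3 -m crank '[{"claw":1,"dx":0,"dy":0,"dz":0.4,"ax":0,"ay":0,"az":0},{"claw":1,"dx":0,"dy":0,"dz":0.4,"ax":0,"ay":0,"az":0},{"claw":1,"dx":0,"dy":0,"dz":0.4,"ax":0,"ay":0,"az":0},{"claw":1,"dx":0,"dy":0,"dz":0.2,"ax":0,"ay":0,"az":0},{"claw":1,"dx":0,"dy":0,"dz":0,"ax":0,"ay":0,"az":0},{"claw":1,"dx":0,"dy":0,"dz":0,"ax":0,"ay":0,"az":0}]'
python3 - <<'E'
from h import *
import pickle
def crop(c,u,v,w,h,W,H):
    im=c["color"][v:v+h,u:u+w,::-1];return cv2.resize(im,(W,H),interpolation=cv2.INTER_CUBIC)
v1=pickle.load(open("v1.pkl","rb"))
s1=pickle.load(open("s1.pkl","rb"))
v2=cam("wrist");s2=cam("side")
for f,c in(("v2",v2),("s2",s2)):pickle.dump(c,open(f+".pkl","wb"))
print(proj(v2,[[.584,-.072,.145],[.52,-.017,.145]]).round(1).tolist())
o=np.zeros((600,800,3),np.uint8)
o[:300,:400]=crop(v1,100,0,100,75,400,300)
o[:300,400:]=crop(s1,290,170,80,60,400,300)
o[300:,:400]=crop(v2,240,0,200,150,400,300)
o[300:,400:]=crop(s2,280,170,80,60,400,300)
cv2.imwrite("pics/comp.png",o)
E
```

```text
time: 12.45
ee_pos: [0.4549, -0.0155, 0.1979]
eef_rot: [1.0, 0.002, 0.0, -0.0]
ft_force: [-0.0, 0.8, -0.5]
width: 0.0147
grip_force: 30.0
time: 12.95
ee_pos: [0.4548, -0.0186, 0.1557]
eef_rot: [1.0, -0.0, -0.0, -0.0]
ft_force: [0.1, -0.0, -0.6]
width: 0.0147
grip_force: 30.0
[[431.5, -19.0], [315.6, 117.8]]
```

View pics/comp.png

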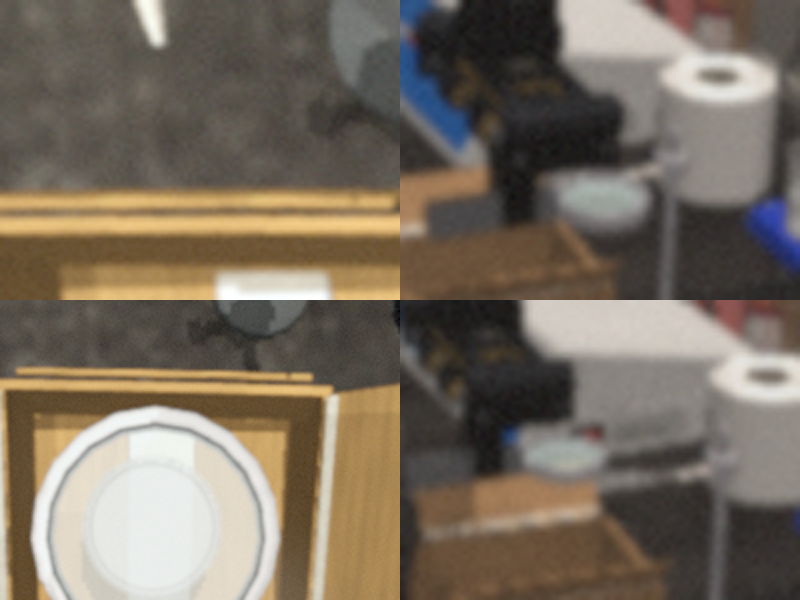

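In v1 the tip is at crop (160,47), i.e. pixel (140,11.8). In s1 the tip is near (336.4,205). In v2 the lens is centred at (156,527) around the dish at (151,527). In s2 the lens is at (566,457), a little above the pointer tip near (672,475), as perspective predicts.

Run:
```python
from h import *
import pickle
from scipy.optimize import least_squares
C={n:pickle.load(open(n+".pkl","rb")) for n in("w1","w2","w3","v1","v2","s1","s2")}
obs=[("w1",(211.3,37.3)),("w2",(362.6,70)),("w3",(264,51)),("v1",(140,11.8))]
for o in(obs,obs+[("s1",(336.4,205))]):
    f=lambda X:np.concatenate([proj(C[n],X)[0]-p for n,p in o])
    q=least_squares(f,[.58,-.07,.14],loss="soft_l1");print("tip",q.x.round(4),f(q.x).round(1))
q=least_squares(lambda X:np.concatenate([proj(C["v2"],X)[0]-(318,113.5),proj(C["s2"],X)[0]-(313.2,201.4)]),[.52,-.02,.145]);print("lens",q.x,q.fun)
print("lens top plane",plane(C["v2"],318,113.5,.148),"dish",plane(C["v2"],315.5,113.5,.018))
s=r.read_state();print(s["ee_pos"],Ro.from_quat(s["eef_rot"]).as_matrix().round(3)[2])
# lens rim diameter check -> height
print([proj(C["v2"],[[.519,-.017-.031,z],[.519,-.017+.031,z]])[:,0].round(1) for z in(.14,.145,.15,.155)],"seen",240+278/2,240+32/2)
```

```text
tip [ 0.5838 -0.0718  0.1444] [ 0.7 -0.1 -0.1  0.4 -0.5 -0.8 -0.1  0.2]
tip [ 0.5839 -0.0718  0.1444] [ 0.7 -0.2 -0.1  0.4 -0.5 -0.8 -0.1  0.1 -2.1  0.1]
lens [ 0.52213123 -0.01824196  0.14461846] [-0.00101722  0.00255948  0.02033953  0.00057135]
lens top plane [ 0.52217031 -0.018236    0.148     ] dish [ 0.52071807 -0.01620803  0.018     ]
[ 0.45518043 -0.01829485  0.15624312] [ 0.001  0.    -1.   ]
[array([374.2, 257.1]), array([375.9, 255.3]), array([377.8, 253.3]), array([379.7, 251.2])] seen 379.0 256.0
```

```bash
python3 -m crank '[{"claw":1,"dx":0,"dy":0,"dz":0,"ax":0,"ay":0,"az":0},{"claw":1,"dx":0,"dy":0,"dz":0,"ax":0,"ay":0,"az":0},{"claw":1,"dx":0,"dy":0,"dz":0,"ax":0,"ay":0,"az":0},{"claw":1,"dx":0,"dy":0,"dz":0,"ax":0,"ay":0,"az":0}]' && python3 -c "from bench import r;print(r.close_job())"
```

```text
time: 13.38
ee_pos: [0.4548, -0.018, 0.1558]
eef_rot: [1.0, 0.0, 0.0, 0.0]
ft_force: [0.1, 0.4, 0.0]
width: 0.0149
grip_force: 30.0
the job is handed in; nothing more can be done
None
```

I handed the job in at about 13.4 s (no verdict came back): both flaps are open to roughly 115–125°, and the loupe is held still and level, its lens measured about 2 mm from the dish centre and within 1 mm of the pointer's height.

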